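Test the earth-leakage switch of the bench power box

TASK

Do the monthly trip test of the bench power box, using only pushes of the fingertips (nothing is to be picked up): lightly press the round test button of the wide earth-leakage switch until that switch's own lever drops over toward the robot, then push the lever back over, away from the robot, until it stays on by itself. Leave the four narrow breakers in the same row switched on, and do not shift the screwdriver, pliers and tape lying round the box.

Things in the scene. Friction and masses are not known exactly. Their poses are not given: they have to be found in the camera images.
- power_box: grey bench power box, 210 (x) by 280 (y) by 55 mm high, screwed to the worktop by side lugs; origin at the centre of its underside, z up, its -x side toward the robot (yaw up to 0.3 rad). A row of devices lies across it along y, 55 mm to -x of the origin. Behind it, 45 mm to +x, are three sockets at y -85, 0, +85 mm; plug-in supplies stand in two of them, up to 110 mm above the worktop.
- rcd: the earth-leakage switch under test: the wide device, white nose 45 (x) by 72 (y) mm, its top 9 mm above the box lid, 64 mm above the worktop. Origin at the nose's centre at lid height, axes as the power box's. It sits in the left or the right end of the row, 54 mm from the row's middle, the breakers in the other. It has one round button and one wide black lever, 43 mm apart along y.
- breakers: bank of four narrow breakers, white noses together 45 (x) by 72 (y) mm, top 9 mm above the lid; origin at its centre at lid height, axes as the power box's. Four black levers 8 mm wide at y +27, +9, -9, -27 mm, standing about 12 mm above the nose. A blank cover 36 mm wide parts it from the earth-leakage switch.
- rcd_button_top (a point): centre of the top face of the test button, a round grey button 16 mm across that stands 7 mm above the nose top; 4 mm to -x and 22 mm to +y of the rcd origin, 16 mm above it when out. It moves down with the button.
- rcd_button (a joint): how far the test button is pressed in, m: 0 out, 0.006 fully in (then 1 mm above the nose top). It springs back: 1.6 N to start, 3.6 N fully in; it trips the lever after 1 to 2 mm. It dips by itself for a moment while the lever is pushed back on.
- rcd_lever_pivot (a point): the lever's hinge point, fixed: on the rcd's y = -21 mm, x = 0, 4 mm below the nose top; the hinge runs along y.
- rcd_lever_tip (a point): end of the lever's centreline, 28 mm from the hinge. The lever is a black bar 19 mm wide (y) and 6 to 7 mm thick. On, it leans 0.6 rad to +x (tip 16 mm to +x of the hinge, 19 mm above the nose top); dropped, it leans 0.6 rad to -x as far.
- rcd_lever (a joint): lever angle, rad: 0 on (latched, leaning to +x, away from the robot), 1.2 off (leaning to -x). A spring pulls it off; an inner latch holds it on until the test button is pressed. To switch on, push it to +x, through 0 to -0.05 or beyond, where the latch catches (stop at -0.12): 4 to 8 N at half its length. Let go, it stays at about 0.
- breaker1 (a joint): lever of breaker 1 (y +27 mm in the bank), rad: 0 on (leaning 0.6 rad to +x), 1.2 off. Must stay on; it moves at a light push and stays where it is left.
- breaker2 (a joint): lever of breaker 2 (y +9 mm in the bank), rad: 0 on (leaning 0.6 rad to +x), 1.2 off. Must stay on; it moves at a light push and stays where it is left.
- breaker3 (a joint): lever of breaker 3 (y -9 mm in the bank), rad: 0 on (leaning 0.6 rad to +x), 1.2 off. Must stay on; it moves at a light push and stays where it is left.
- breaker4 (a joint): lever of breaker 4 (y -27 mm in the bank), rad: 0 on (leaning 0.6 rad to +x), 1.2 off. Must stay on; it moves at a light push and stays where it is left.
- screwdriver: loose screwdriver, 173 by 29 by 28 mm, lying to the left of the box; origin under its middle, blade to +x. Leave it.
- red_pliers: loose pliers, 166 by 69 by 14 mm, lying in front of the box to the right; origin under their middle, jaws to +x of their own frame. Leave them.
- tape_roll: loose roll of electrical tape, 62 mm across, 19 mm high, lying flat in front of the box to the left; origin under its middle. Leave it.

How it is judged:
On the way, in this order (a step that is already met when the one before it is completed fails the run):
1. the test button is pressed and the lever of the earth-leakage switch has dropped to off (value of joint rcd_lever above 1 rad and value of joint rcd_button above 0.0005 m), for 0.02 s.
2. the lever is pushed back on (value of joint rcd_lever below 0.15 rad), for 0.2 s.
At the end, for the whole second after the job is handed in: The earth-leakage switch's lever stands on by itself (within 0.15 rad of on), its test button is out (within 1 mm), all four breakers are on (within 0.25 rad), and the screwdriver, pliers and tape lie where they lay (within 15 mm) (value of joint rcd_lever below 0.15 rad and value of joint rcd_button below 0.001 m and value of joint each of breaker1, breaker2, breaker3, breaker4 below 0.25 rad and distance of each of screwdriver, red_pliers, tape_roll from where it was at the start of the episode below 0.015 m); the robot touches nothing.
It fails at once if the test button is pressed with more than 30 N (contact force between any of the arm, the fingers and rcd_button above 30 N).
It fails at once if a breaker is switched (value of joint any of breaker1, breaker2, breaker3, breaker4 above 0.3 rad).
It fails at once if a tool beside the box is shifted or picked up (15 mm) (distance of any of screwdriver, red_pliers, tape_roll from where it was at the start of the episode above 0.015 m).
It also fails if it takes over 38 s, if anything falls off the work surface, if the arm or the gripper's body presses on something with over 40 N, if the wrist force passes 120 N, or if a joint passes its speed limit or range.

ROBOT

A 6-joint arm with a two-finger parallel gripper is mounted at the origin on the work surface; the furniture and walls round the work are solid. World frame = base frame: x ahead of the robot, y to its left, z up, the work surface at z = 0. Lengths are in m, angles in rad, forces in N, time in s.
With the tool pointing down it reaches from about 0.375 to 0.9 m from the base axis. Payload 3.1 kg.
Tool frame: the origin (TCP) lies midway between the tips of the shut fingers; the grasp point (between the pads) lies robot.grip_depth behind it (robot.grip_depth is the distance from the TCP to the grasp point, in m); z points along the fingers, y is the line along which they close (so a half turn about z gives the same grasp; the last joint's range is limited). The gripper opens to 87 mm and grips with 3 to 60 N. Pads are 19 mm wide; open, the fingers measure 117 mm over their backs; the gripper's body (75 mm by 190 mm) begins 51 mm behind the grasp point.
Start: joints at [-1.373, 0.527, 1.433, -0, 1.181, -0.178], TCP at [0.229, -0.581, 0.223] pointing down, gripper open.
Joint ranges: [-3.08, 3.08], [-0.75, 2.2], [0.22, 2.44], [-1.43, 4.57], [0, 2.65], [-2.85, 2.85]. Speed limits (rad/s): [2.79, 2.79, 3.14, 3.14, 3.14, 3.14].

INTERFACE

Orientations are given as a unit quaternion [x, y, z, w].
In Python, from rig import robot, viewer, status, ticket gives the robot as it stands (robot), with the cameras (viewer), the readings (status) and the job (ticket).
- The arm moves only by the shell command python3 nudge.py [OPENING] [FORCE], which reads ROWS from standard input. ROWS is a JSON list of rows, 1 to 20 of them, each written [[dx, dy, dz], turn]: dx, dy, dz in m, then a turn about the tool's z in rad; each row shifts and turns the commanded pose from where the row before left it, along the tool's axes as they then stand; what a row does not reach is not made up. A row lasts 1/12 s, in which the tool goes at most 0.0417 m and 0.125 rad, less where a joint would pass 70% of its speed; a pose out of reach is approached as far as the arm can. OPENING is the finger opening in m, set as the command begins (- or left out keeps the last). The fingers move at their own pace and stop on an object; FORCE is the grip in N (left out, the last holds). Time passes only in rows, so rows that do not move let the fingers close. It prints the time, the measured TCP pose, the force, the opening and the grip force at its end. Input that does not fit is refused with a message, and nothing moves.
- status.get_obs(): the state, without advancing time (a new reading comes with each control period).
- viewer.camera(name): name is "scene" or "top" or "wrist"; returns a dict with "img" (480x640x3 uint8, red, green, blue), "fx", "fy", "cx", "cy" (pixels), "k1" (the pictures are not rectified: a ray, as slopes to the right and down, at radius r is drawn at 1 + k1 r^2 times it, then the intrinsics apply), "xyz" and "attitude" of the camera in the world. Camera axes: x right, y down, z forward; pixel columns grow to the right and rows downward; lengths in m; the calibration is good to about 2 mm. A picture is of the moment at which its call begins. There is no depth.
- ticket.hand_in(): hands the job in; it is judged then, once.
The state is a dict: "time": time; "q": joint angles; "joint_velocities": joint speeds; "joint_torque": joint torques, N m; "position": TCP position; "tool_rot": TCP orientation; "ft_force": force on the tool from outside, world axes, zero at the start; "moment": the same for the moment, N m; "grip_width": finger opening in m; "grip_force": force on a finger pad.
Only numpy, scipy, OpenCV 4.12 (cv2) and the standard library are available. Lean on these libraries where they do the work, as an engineer would, in place of code of your own. Each camera call takes 0.05 s, during which the arm holds its last target. There are 200 camera calls.

## Working session

There is one attempt and no reset: what is moved stays moved. The work goes in short steps, Python scripts to look and compute and a shell command to move; the robot and the scene stay as the last step left them, time stands still between calls to the robot, and variables do not carry over. Pictures are saved under pics/ and viewed, at most 10 in all, crops included, and the job is handed in when it is done.

```bash
mkdir -p pics; ls
python3 - <<'E'
from rig import robot, viewer, status, ticket
import cv2
for n in("top","scene"):
    c=viewer.camera(n); cv2.imwrite(f"pics/{n}0.png",c["img"][:,:,::-1]); print(n,{k:v for k,v in c.items() if k!="img"})
print(status.get_obs(),robot.grip_depth)
E
```

```text
nudge.py
pics
rig.py
top {'fx': 575.829785026974, 'fy': 575.829785026974, 'cx': 322.7336557360887, 'cy': 234.31686507346052, 'k1': -0.03108170072302284, 'xyz': array([0.45909494, 0.03473543, 1.1456313 ]), 'attitude': array([-0.70057404,  0.71323917, -0.0142542 ,  0.01681414])}
scene {'fx': 516.8919583916438, 'fy': 516.8919583916438, 'cx': 320.0831344148085, 'cy': 246.19942399705667, 'k1': -0.07137316761135025, 'xyz': array([0.03748663, 0.69919519, 0.7291673 ]), 'attitude': array([-0.26997884,  0.86158368, -0.40911369,  0.13195066])}
{'time': 0.1, 'q': array([-1.37349429e+00,  5.28355164e-01,  1.43378372e+00,  7.79657880e-06,
        1.18140499e+00, -1.78506648e-01]), 'joint_velocities': array([ 9.73709461e-04, -3.49118474e-03, -2.52230961e-03,  4.06568846e-04,
        3.02935365e-04, -5.42053559e-05]), 'joint_torque': array([-6.04825036e-04, -4.40985382e+01, -1.77151841e+01,  6.33402681e-02,
        5.34072309e-02, -5.25949895e-05]), 'position': array([ 0.22928374, -0.5807093 ,  0.22167754]), 'tool_rot': array([ 9.82397672e-01,  1.86798990e-01, -5.56345919e-06, -9.75597670e-04]), 'ft_force': array([-0.38495099,  0.01618689, -0.28635221]), 'moment': array([-0.0021456 , -0.04671103, -0.04165086]), 'grip_force': 0.0, 'grip_width': 0.08717174839776347} 0.0187
```

View pics/top0.png

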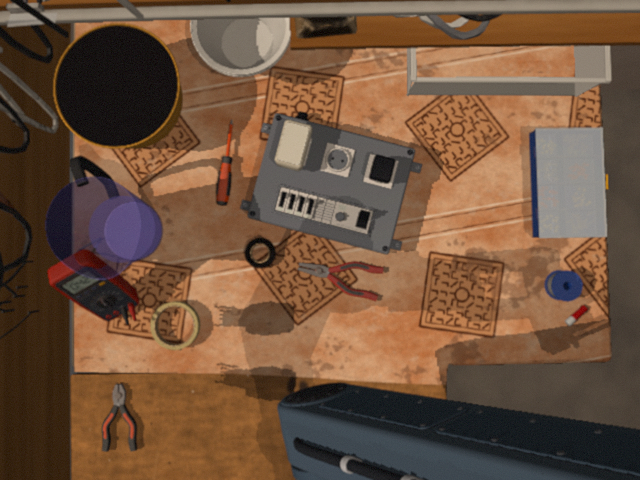

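View pics/scene0.png

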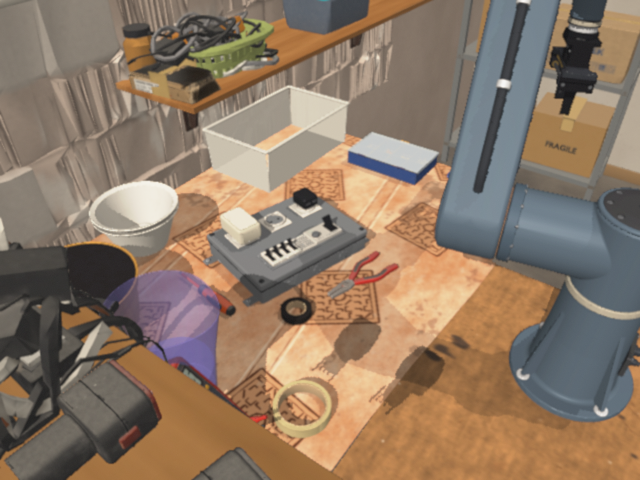

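The box lies around top px (335,183), with the breakers at (296,202) on the left (+y). The RCD is on the right: its button is near (341,216) and its lever near (363,219). I'll zoom in on it in both views.

Run:
```python
import cv2,numpy as np
a=cv2.imread("pics/top0.png")[175:255,250:390]; b=cv2.imread("pics/scene0.png")[195:295,225:365]
a=cv2.resize(a,None,fx=5,fy=5,interpolation=cv2.INTER_CUBIC)
cv2.imwrite("pics/ca.png",a)
a=cv2.imread("pics/top0.png")[105:260,230:430]
cv2.imwrite("pics/cb.png",cv2.resize(a,None,fx=3.8,fy=3.8,interpolation=cv2.INTER_CUBIC))
```

```text
(no output)
```

View pics/ca.png

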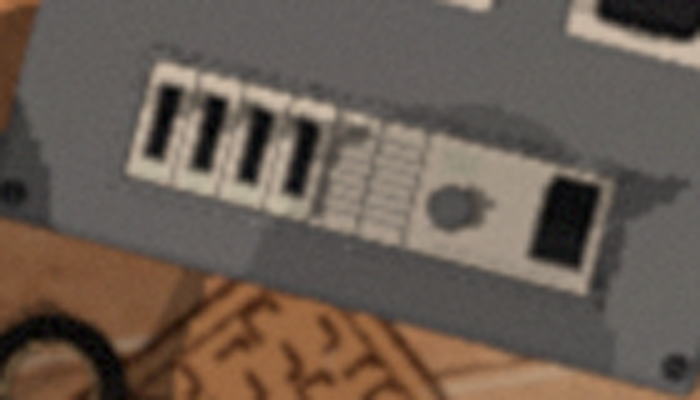

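View pics/cb.png

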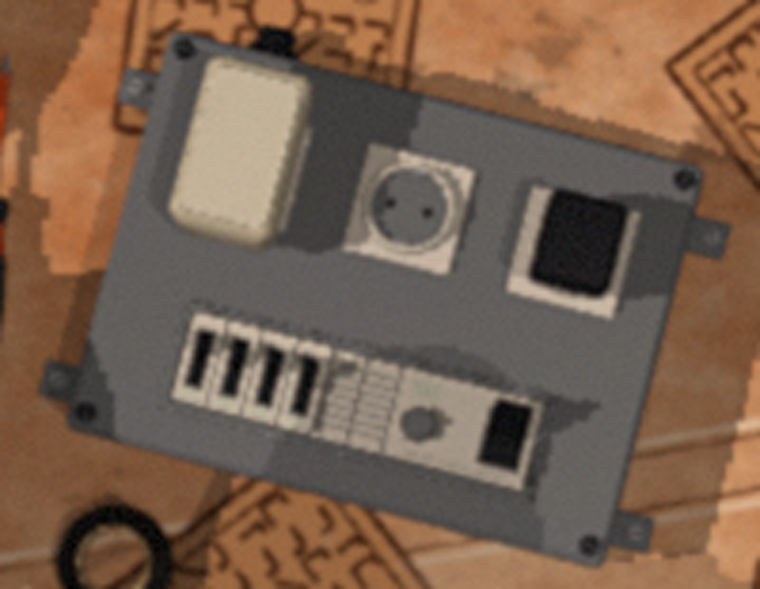

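Crop readings:
- **Row nose corners (ca):** (157,62), (612,180), (588,294) and (127,178).
- **Button (ca):** (453,207).
- **Lid corners (cb):** (172,33), (706,168), (600,566) and (68,428).

I'll fit the box pose to these.

```bash
cat > h.py <<'E'
import numpy as np,cv2
from scipy.spatial.transform import Rotation as R
def proj(c,P):
    p=(np.atleast_2d(P)-c["xyz"])@R.from_quat(c["attitude"]).as_matrix()
    s=p[:,:2]/p[:,2:]; s=s*(1+c["k1"]*(s**2).sum(1,keepdims=True))
    return s*[c["fx"],c["fy"]]+[c["cx"],c["cy"]]
def box(p,B): # box-> world
    B=np.atleast_2d(B); c,s=np.cos(p[2]),np.sin(p[2])
    return np.c_[p[0]+c*B[:,0]-s*B[:,1],p[1]+s*B[:,0]+c*B[:,1],B[:,2]]
E
python3 - <<'E'
from h import *
from rig import robot, viewer, status, ticket
from scipy.optimize import least_squares
c=viewer.camera("top")
un=lambda u,s,o:(np.array(u,float)+.5)/s-.5+o
nose=un([(157,62),(612,180),(588,294),(127,178)],5,[250,175]); bt=un([(453,207)],5,[250,175])
lid=un([(172,33),(706,168),(600,566),(68,428)],3.8,[230,105])
B=np.array([(-.0325,.09,.064),(-.0325,-.09,.064),(-.0775,-.09,.064),(-.0775,.09,.064),(-.059,-.032,.071),
 (.105,.14,.055),(.105,-.14,.055),(-.105,-.14,.055),(-.105,.14,.055)])
m=np.r_[nose,bt,lid]
r=least_squares(lambda p:(proj(c,box(p,B))-m).ravel(),[.55,0,-.2],loss="soft_l1")
p=r.x;print(p);print((proj(c,box(p,B))-m).round(2)); np.save("p.npy",p)
print("button",box(p,B[4]),"pivot",box(p,[-.055,-.075,.06]),"tip on",box(p,[-.039,-.075,.083]))
s=viewer.camera("scene"); I=s["img"][:,:,::-1].copy()
I=cv2.resize(I,None,fx=4,fy=4,interpolation=cv2.INTER_CUBIC)
for b in np.r_[B,[(-.055,-.075,.064),(-.039,-.075,.083)]]:
    u=(proj(s,box(p,b))[0]+.5)*4-.5
    cv2.circle(I,tuple(int(x) for x in u),4,(0,255,0),1)
cv2.imwrite("pics/sc1.png",I[740:1240,800:1500])
E
```

```text
[ 0.604983    0.02038753 -0.27190757]
[[-0.21 -0.17]
 [ 1.19  0.09]
 [ 0.06  0.4 ]
 [-0.28 -0.37]
 [-0.25  0.28]
 [-0.66 -1.44]
 [ 0.51 -0.66]
 [ 1.37  1.11]
 [-1.5   0.37]]
button [[0.53955642 0.0054088  0.071     ]] pivot [[ 0.53186098 -0.03708567  0.06      ]] tip on [[ 0.54727314 -0.04138278  0.083     ]]
```

View pics/sc1.png

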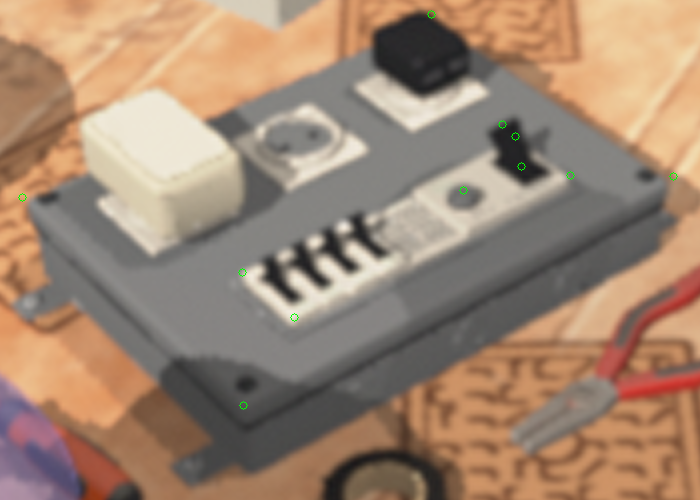

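The fit is good: within about 1 px in the top view, and about 2 mm in the scene view. I'll shut the fingers, align yaw with the box (turn +0.648), then move above the button.

```bash
echo '[[[0, 0, 0], 0.108], [[0, 0, 0], 0.108], [[0, 0, 0], 0.108], [[0, 0, 0], 0.108], [[0, 0, 0], 0.108], [[0, 0, 0], 0.108], [[0, 0, 0], 0]]' | python3 nudge.py 0 10 && echo '[[[0.0083, -0.0381, 0], 0], [[0.0083, -0.0381, 0], 0], [[0.0083, -0.0381, 0], 0], [[0.0083, -0.0381, 0], 0], [[0.0083, -0.0381, 0], 0], [[0.0083, -0.0381, 0], 0], [[0.0083, -0.0381, 0], 0], [[0.0083, -0.0381, 0], 0], [[0.0083, -0.0381, 0], 0], [[0.0083, -0.0381, 0], 0], [[0.0083, -0.0381, 0], 0], [[0.0083, -0.0381, 0], 0], [[0.0083, -0.0381, 0], 0], [[0.0083, -0.0381, 0], 0], [[0.0083, -0.0381, 0], 0], [[0.0083, -0.0381, 0], 0], [[0.0083, -0.0381, 0], 0], [[0, 0, 0], 0], [[0, 0, 0], 0]]' | python3 nudge.py
cat > err.py <<'E'
from h import *
from rig import robot, viewer, status, ticket
o=status.get_obs();p=np.load("p.npy");T=R.from_quat(o["tool_rot"]).as_matrix()
print(o["time"],"tcp",o["position"].round(4),"yaw",np.arctan2(T[1,0],T[0,0]).round(4),"z",T[:,2].round(3),"F",o["ft_force"].round(2),"w",o["grip_width"])
for n,b in(("button",(-.059,-.032,.071)),("pivot",(-.055,-.075,.06))): print(n,"in tool axes",((box(p,b)[0]-o["position"])@T).round(4))
E
python3 err.py
```

```text
time: 0.78
position: [0.2294, -0.5812, 0.2223]
tool_rot: [0.991, -0.137, -0.0, -0.0]
ft_force: [-0.0, -0.3, 0.4]
grip_width: 0.048
grip_force: 0.0
time: 2.37
position: [0.5399, 0.0065, 0.2224]
tool_rot: [0.991, -0.132, 0.0, 0.0]
ft_force: [-0.5, -0.4, -0.6]
grip_width: 0.0005
grip_force: 0.0
2.3667 tcp [0.5399 0.0065 0.2224] yaw -0.2654 z [-0. -0. -1.] F [-0.51 -0.38 -0.65] w 0.0004981352567543539
button in tool axes [-0.      0.0011  0.1514]
pivot in tool axes [0.0037 0.0441 0.1624]
```

```bash
echo '[[[0, 0.0005, 0.035], -0.0], [[0, 0.0005, 0.035], 0], [[0, 0, 0.035], 0], [[0, 0, 0.025], 0], [[0, 0, 0.012], 0], [[0, 0, 0.004], 0], [[0, 0, 0], 0], [[0, 0, 0], 0]]' | python3 nudge.py; echo '[[[0, 0, 0.002], 0], [[0, 0, 0.002], 0], [[0, 0, 0.0015], 0], [[0, 0, 0.0015], 0], [[0, 0, 0], 0], [[0, 0, 0], 0]]' | python3 nudge.py; python3 err.py
```

```text
time: 3.03
position: [0.5395, 0.0026, 0.0771]
tool_rot: [0.991, -0.136, 0.0, 0.0]
ft_force: [0.2, -1.0, -0.1]
grip_width: 0.0007
grip_force: 0.0
time: 3.53
position: [0.5397, 0.0035, 0.07]
tool_rot: [0.991, -0.136, 0.001, 0.0]
ft_force: [0.8, -1.2, 2.0]
grip_width: 0.0003
grip_force: 1.0
3.5333 tcp [0.5397 0.0035 0.07  ] yaw -0.2719 z [ 0.001 -0.    -1.   ] F [ 0.79 -1.23  1.97] w 0.00029584286780812966
button in tool axes [-0.0007 -0.0018 -0.001 ]
pivot in tool axes [0.0033 0.0412 0.01  ]
```

Contact. I'll press 2.5 mm further and check that the lever drops.

```bash
echo '[[[0, 0, 0.001], 0], [[0, 0, 0.001], 0], [[0, 0, 0.0005], 0], [[0, 0, 0], 0], [[0, 0, 0], 0], [[0, 0, 0], 0]]' | python3 nudge.py; python3 err.py
python3 - <<'E'
from rig import robot, viewer, status, ticket
import cv2
a=viewer.camera("scene")["img"][170:270,210:370,::-1]; b=viewer.camera("wrist")["img"][:,:,::-1]
a=cv2.resize(a,(640,400),interpolation=cv2.INTER_CUBIC)
cv2.imwrite("pics/p1.png",a);cv2.imwrite("pics/w1.png",b)
E
```

```text
time: 4.03
position: [0.5393, 0.0037, 0.0671]
tool_rot: [0.991, -0.136, 0.0, -0.0]
ft_force: [0.7, -0.1, 2.4]
grip_width: 0.0005
grip_force: 1.3
4.0333 tcp [0.5393 0.0037 0.0671] yaw -0.2723 z [ 0.  0. -1.] F [ 0.7  -0.14  2.41] w 0.0004534512719203221
button in tool axes [-0.0002 -0.0018 -0.0039]
pivot in tool axes [0.0038 0.0412 0.0071]
```

View pics/p1.png

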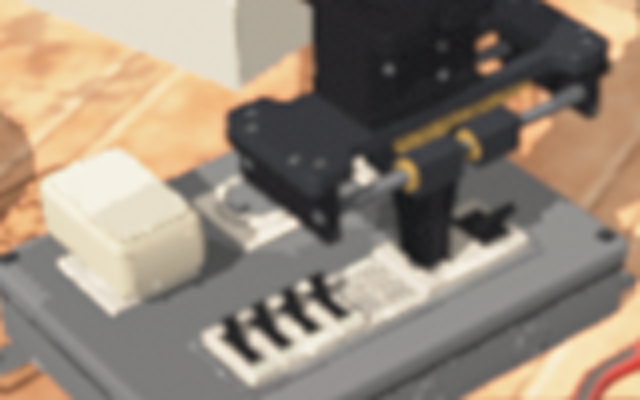

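The lever at crop (485,222) now leans toward the robot, so the switch has tripped. The breakers are still on. Next I'll lift, move to the robot's side of the lever and lower to half its height.

```bash
echo '[[[0, 0, -0.02], 0], [[0, 0, -0.035], 0], [[-0.019, 0.0205, 0], 0], [[-0.019, 0.0205, 0], 0], [[0, 0, 0], 0], [[0, 0, 0.025], 0], [[0, 0, 0.02], 0], [[0, 0, 0.005], 0], [[0, 0, 0], 0], [[0, 0, 0], 0]]' | python3 nudge.py; python3 err.py
python3 - <<'E'
from rig import robot, viewer, status, ticket
import cv2
a=viewer.camera("scene")["img"][170:270,210:370,::-1]
cv2.imwrite("pics/p2.png",cv2.resize(a,(640,400),interpolation=cv2.INTER_CUBIC))
E
```

```text
time: 4.97
position: [0.4915, -0.0254, 0.0719]
tool_rot: [0.991, -0.136, -0.001, -0.0]
ft_force: [0.1, 0.6, -0.0]
grip_width: 0.0005
grip_force: 0.0
4.9667 tcp [ 0.4915 -0.0254  0.0719] yaw -0.272 z [-0.001  0.    -1.   ] F [ 0.11  0.6  -0.03] w 0.0005188612712749113
button in tool axes [ 0.038  -0.0426  0.0008]
pivot in tool axes [0.042  0.0004 0.0118]
```

View pics/p2.png

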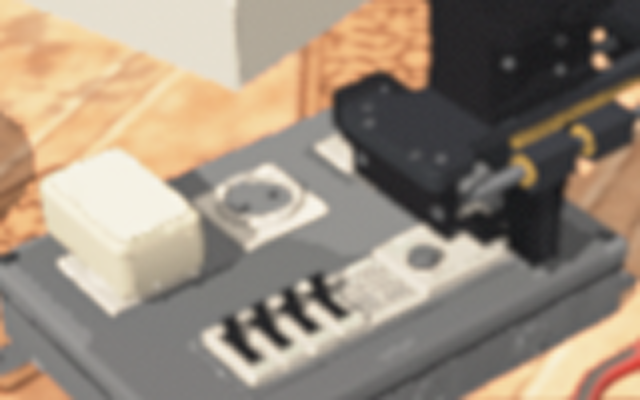

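The button is out again (425,257). The closed fingertip stands on the near side of the lever. Now I'll push to +x.

```bash
echo '[[[0.006, 0, 0], 0], [[0.005, 0, 0], 0], [[0.005, 0, 0], 0], [[0.005, 0, 0], 0], [[0.004, 0, 0], 0], [[0, 0, 0], 0]]' | python3 nudge.py; echo '[[[0.003, 0, 0], 0], [[0.003, 0, 0], 0], [[0.002, 0, 0], 0], [[0, 0, 0], 0], [[0, 0, 0], 0]]' | python3 nudge.py; python3 err.py
```

```text
time: 5.52
position: [0.5156, -0.0323, 0.0722]
tool_rot: [0.991, -0.136, -0.001, -0.0]
ft_force: [-2.2, 0.7, 1.8]
grip_width: 0.0003
grip_force: 1.2
time: 5.93
position: [0.5204, -0.0337, 0.0718]
tool_rot: [0.991, -0.136, -0.003, -0.0]
ft_force: [-7.2, 1.3, 5.5]
grip_width: 0.0002
grip_force: 3.8
5.9333 tcp [ 0.5204 -0.0337  0.0718] yaw -0.272 z [-0.006  0.002 -1.   ] F [-7.2   1.32  5.51] w 0.0002445959113015578
button in tool axes [ 0.008  -0.0428  0.0007]
pivot in tool axes [0.012  0.0002 0.0117]
```

```bash
for i in 1; do echo '[[[0.001, 0, 0], 0], [[0.001, 0, 0], 0], [[0, 0, 0], 0]]' | python3 nudge.py; done; python3 err.py; echo '[[[0.001, 0, 0], 0], [[0.001, 0, 0], 0], [[0, 0, 0], 0]]' | python3 nudge.py; python3 err.py
```

```text
time: 6.18
position: [0.5212, -0.0339, 0.0718]
tool_rot: [0.991, -0.135, -0.005, -0.001]
ft_force: [-8.2, 2.0, 7.9]
grip_width: 0.0006
grip_force: 5.0
6.1833 tcp [ 0.5212 -0.0339  0.0718] yaw -0.2718 z [-0.009  0.002 -1.   ] F [-8.22  1.96  7.86] w 0.0005758087062346747
button in tool axes [ 0.0072 -0.0428  0.0007]
pivot in tool axes [0.0113 0.0002 0.0117]
time: 6.43
position: [0.5261, -0.0353, 0.0718]
tool_rot: [0.991, -0.136, -0.001, -0.0]
ft_force: [-2.9, 0.9, 0.1]
grip_width: 0.0004
grip_force: 1.5
6.4333 tcp [ 0.5261 -0.0353  0.0718] yaw -0.2721 z [-0.002  0.001 -1.   ] F [-2.87  0.91  0.07] w 0.00043945494946401185
button in tool axes [ 0.002  -0.0428  0.0008]
pivot in tool axes [0.0061 0.0002 0.0117]
```

```bash
echo '[[[0.001, 0, 0], 0], [[0.001, 0, 0], 0], [[0, 0, 0], 0]]' | python3 nudge.py; echo '[[[0.001, 0, 0], 0], [[0.001, 0, 0], 0], [[0, 0, 0], 0], [[0, 0, 0], 0]]' | python3 nudge.py;python3 err.py;  python3 - <<'E'
from rig import robot, viewer, status, ticket
import cv2
a=viewer.camera("scene")["img"][170:270,210:370,::-1]
cv2.imwrite("pics/p3.png",cv2.resize(a,(640,400),interpolation=cv2.INTER_CUBIC))
E
```

```text
time: 6.68
position: [0.5282, -0.0359, 0.0716]
tool_rot: [0.991, -0.136, -0.001, -0.0]
ft_force: [-4.4, 2.0, -0.2]
grip_width: 0.0006
grip_force: 1.9
time: 7.02
position: [0.5284, -0.0359, 0.0714]
tool_rot: [0.991, -0.136, -0.003, -0.0]
ft_force: [-8.1, 1.8, 1.7]
grip_width: 0.0001
grip_force: 3.2
7.0167 tcp [ 0.5284 -0.0359  0.0714] yaw -0.272 z [-0.006  0.002 -1.   ] F [-8.13  1.82  1.72] w 0.00013478830894009665
button in tool axes [-0.0004 -0.0428  0.0004]
pivot in tool axes [0.0037 0.0002 0.0114]
```

View pics/p3.png

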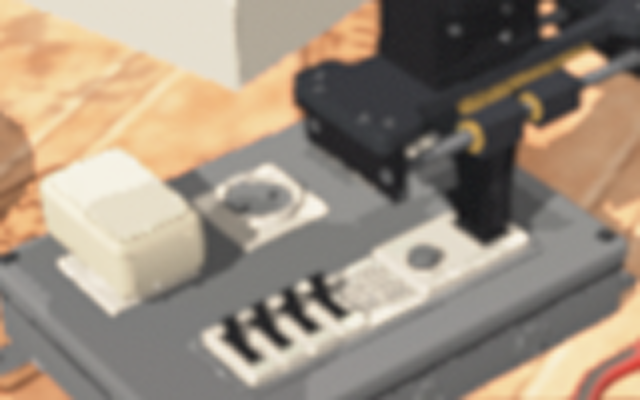

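Two more mm of command moved it almost nothing, so it seems to be at the stop. I'll push slightly more, then back off and look.

```bash
echo '[[[0.0015, 0, 0], 0], [[0.0015, 0, 0], 0], [[0, 0, 0], 0], [[0, 0, 0], 0], [[0, 0, 0], 0], [[0, 0, 0], 0]]' | python3 nudge.py;python3 err.py
```

```text
time: 7.57
position: [0.5287, -0.036, 0.0713]
tool_rot: [0.991, -0.135, -0.006, -0.001]
ft_force: [-9.9, 2.4, 4.3]
grip_width: 0.001
grip_force: 5.6
7.5667 tcp [ 0.5287 -0.036   0.0713] yaw -0.2718 z [-0.011  0.003 -1.   ] F [-9.93  2.4   4.26] w 0.0009957422276242608
button in tool axes [-0.0007 -0.0428  0.0003]
pivot in tool axes [0.0035 0.0002 0.0112]
```

```bash
echo '[[[0.0015, 0, 0], 0], [[0.0015, 0, 0], 0], [[0, 0, 0], 0], [[0, 0, 0], 0]]' | python3 nudge.py;python3 err.py;echo '[[[-0.01, 0, 0], 0], [[-0.015, 0, 0], 0], [[-0.02, 0, 0], 0], [[0, 0, -0.03], 0], [[0, 0, -0.04], 0], [[-0.03, 0, -0.03], 0], [[-0.04, 0, 0], 0], [[-0.04, 0, 0], 0], [[0, 0, 0], 0], [[0, 0, 0], 0]]' | python3 nudge.py; python3 err.py;  python3 - <<'E'
from rig import robot, viewer, status, ticket
import cv2
a=viewer.camera("scene")["img"][170:270,210:370,::-1]
b=viewer.camera("top")["img"][170:250,250:390,::-1]
a=cv2.resize(a,(640,400),interpolation=cv2.INTER_CUBIC);b=cv2.resize(b,(350,200))
cv2.imwrite("pics/p4.png",cv2.vconcat([a,cv2.copyMakeBorder(b,0,0,0,290,0)]))
E
```

```text
time: 7.9
position: [0.5289, -0.036, 0.0711]
tool_rot: [0.991, -0.135, -0.009, -0.001]
ft_force: [-14.6, 2.2, 8.4]
grip_width: 0.0005
grip_force: 8.2
7.9 tcp [ 0.5289 -0.036   0.0711] yaw -0.2714 z [-0.017  0.004 -1.   ] F [-14.64   2.21   8.38] w 0.0005289375542664561
button in tool axes [-0.0008 -0.0428  0.0001]
pivot in tool axes [0.0034 0.0002 0.0111]
time: 8.73
position: [0.3876, 0.0035, 0.1722]
tool_rot: [0.991, -0.136, 0.002, 0.0]
ft_force: [0.9, -0.7, -0.2]
grip_width: 0.0006
grip_force: 0.0
8.7333 tcp [0.3876 0.0035 0.1722] yaw -0.272 z [ 0.004 -0.001 -1.   ] F [ 0.87 -0.73 -0.22] w 0.0005913161938586435
button in tool axes [ 0.1454 -0.0427  0.1018]
pivot in tool axes [0.1494 0.0003 0.1128]
```

View pics/p4.png

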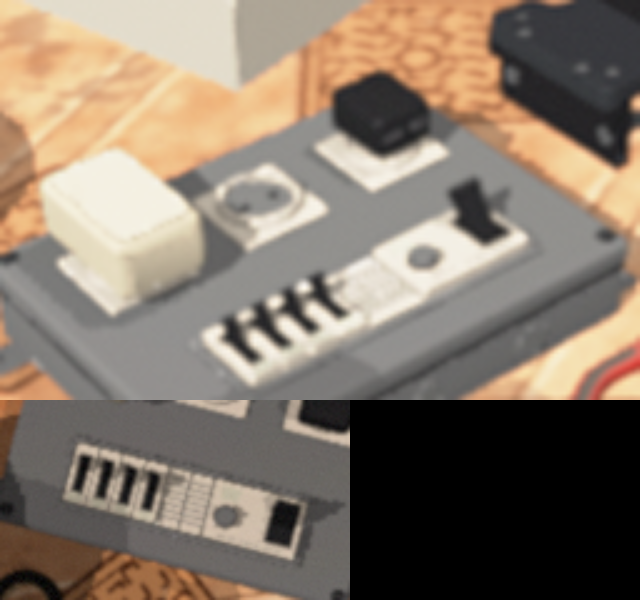

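The lever (475,210) leans away from the robot as it did at the start. The button is out, the breakers are on and the arm is clear.

```bash
python3 -c "
from rig import robot, viewer, status, ticket
print(ticket.hand_in())"
```

```text
the job is handed in; nothing more can be done
None
```

The trip test is done and handed in, though no verdict came back: the test button dropped the lever, and I pushed it back until it stayed on by itself. In the last pictures the button was out and all four breakers were on, and the arm went nowhere near the screwdriver, pliers or tape.

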